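Check the syrup canister's gas charge with a pencil gauge

ROBOT

A 6-joint arm with a two-finger parallel gripper is mounted at the origin on the work surface. World frame = base frame: x ahead of the robot, y to its left, z up, the work surface at z = 0. Lengths are in m, angles in rad, forces in N, time in s.
With the tool pointing down it reaches from about 0.15 to 0.775 m from the base axis. Payload 6.1 kg.
Tool frame: the origin (TCP) lies where the fingers leave the gripper's body, on its centre line; the fingertips stand 73 mm ahead of it and the grasp point (between the pads) lies 54 mm ahead of it; z points along the fingers, y is the direction in which the jaws open and shut (so a half turn about z gives the same grasp; the last joint's range is limited). The gripper opens to 85 mm and grips with 20 to 120 N. Pads are 22 mm wide; open, the fingers measure 114 mm over their backs; the gripper's body (76 mm by 85 mm) begins 54 mm behind the grasp point. The pads swing forward as they close: fully open they stand 13 mm farther back than shut.
Start: joints at [1.159, 0.126, -0.04, 1.405, 0, 1.571], TCP at [0.21, 0.481, 0.304] pointing down, gripper open.
Joint ranges: [-2.72, 2.72], [-0.95, 1.95], [-1.27, 1.35], [-1.78, 2.02], [-1.46, 1.47], [-3.14, 3.14]. Speed limits (rad/s): [2.39, 2.39, 3.01, 3.14, 3.14, 3.14].

INTERFACE

Orientations are given as a unit quaternion [x, y, z, w].
In Python, from cell import * gives the robot as it stands. The module is installed in compiled form; this text tells all that it offers.
- The arm moves only by the tool apply_moves, never from a script. Its argument "targets" is a list of rows, each a list of 4 numbers: the shift along the world's x, y, z in cm, then the turn about the world's z in rad. A call has 1 to 8 rows; each row is the pose to reach, as a shift and turn from the pose commanded when the call began; what a row does not reach only later rows make up. A row lasts 1/12 s, in which the tool goes at most 41.7 mm and 7.16 degrees, less where a joint would pass 70% of its speed; a pose out of reach is approached as far as the arm can. A call with a gripper value outside its range is refused whole. "jaw" is the opening, from 0 (shut) to 1 (fully open), set as the call begins (left out, the last holds). The fingers move at their own pace and stop on an object; the grip force is fixed at half the most. Time passes only in rows, so rows that repeat a pose let the fingers close. It gives the time, the measured TCP pose, the force and the opening at its end, in the units of the state.
- state(): the state, without advancing time (a new reading comes with each control period).
- read_camera(name): name is "scene" or "top"; returns (picture, depth): 420x560x3 uint8, blue, green, red; 420x560 float32, m along the optical axis (not along the pixel's ray), 0 where there is no reading.
- get_calibration(name): a dict with "mtx" (3x3 intrinsics, pixels), "k1" (the pictures are not rectified: a ray, as slopes to the right and down, at radius r is drawn at 1 + k1 r^2 times it, then the intrinsics apply), "T" (4x4, takes a point from camera to world coordinates). Camera axes: x right, y down, z forward; pixel columns grow to the right and rows downward; lengths in m; the calibration is good to about 2 mm. A picture is of the moment at which its call begins. get_calibration takes no time and is no camera call.
- finish_job(): hands the job in, once; it reports no verdict.
The state is a dict: "clock": time; "q": joint angles; "qvel": joint speeds; "effort": joint torques, N m; "tool_pos": TCP position; "eef_rot": TCP orientation; "wrist_force": force on the tool from outside, world axes, zero at the start; "moment": the same for the moment, N m; "opening": finger opening in m.
Only numpy, scipy, OpenCV 4.12 (cv2) and the standard library are available. Lean on these libraries where they do the work, as an engineer would, in place of code of your own. Each camera call takes 0.05 s, during which the arm holds its last target. There are 200 camera calls.

TASK

Check the gas charge of the steel syrup canister: lift the pencil gauge out of the plain middle socket of its stand, push it squarely down over the canister's valve stem and hold it there for a good second with a firm, steady push of about 20 N (the rubber seal is crushed at 28 N) so that the gas drives the indicator rod out. Then stand the gauge upright, fully down, in the green-marked socket if the green part of the rod has come out, or in the red-marked socket if only red shows, and let go of it. Leave everything else on the counter where it is.

Things in the scene. Friction and masses are not known exactly. Their poses are not given: they have to be found in the camera images.
- gauge: Loose upright round pencil gauge, 0.15 kg, 110 mm long. Origin: centre of its lower (mouth) end; z up its axis. Rubber chuck 27 mm wide (eight-sided at the mouth) up to z = 42 mm, aluminium barrel 19 mm wide to 73, blue grip 24 mm wide to 110. The mouth is a bore 18 mm wide, 12 mm deep; its ceiling is a seal ring around a sprung plunger. It stands in the stand with its mouth 10 mm above the counter.
- gauge_grip (a point): The place to grip the gauge from above: on its axis, in the blue part, 97 mm above its mouth and 13 mm below its top. The rod comes out of the top, up to 25 mm above it: leave that space free.
- gauge_rod (a joint): How far the rod has been driven out of the gauge's top, m: 0 at the start (a 3 mm steel tip shows), at most 0.022. The 13 mm below the tip are red, the rest green: above 0.013 green shows. A full press gives about 0.006 to 0.019, by the hidden gas pressure. The rod stays where it was driven when the gauge is taken off (friction 0.4 N).
- canister: Squat steel canister, red band, 140 mm wide (foot 150), 100 mm high, fixed. Origin: centre of its underside; x points to the valve stem; a filler plug opposite stands 14 mm proud. The stem's pin pushes back with the hidden gas force (8 to 13 N), then gives way; the gauge seals when its mouth's ceiling sits hard on the stem's rim (over 15 N). Then the force climbs steeply; 28 N crushes the seal.
- stem_axis (a point): On the valve stem's vertical axis, level with the canister's top (100 mm above the counter), 35 mm from its centre. The brass stem, 14 mm wide (bevelled to 12 at its rim), stands up from here by a height that differs every time and is NOT measured: its rim is 20 to 38 mm above this point. A steel pin 3.6 mm wide stands 6 mm above the rim.
- stand: Grey block 60 x 190 x 45 mm with three round sockets in a row along its y axis, fixed to the counter, at any yaw. Origin: centre of its underside. The sockets are 31 mm in diameter, chamfered 3 mm at the mouth, 35 mm deep (floor 10 mm above the counter).
- plain_socket (a point): Mouth centre of the unmarked middle socket, 45 mm above the counter, where the gauge stands at the start.
- green_socket (a point): Mouth centre of the socket with the green square frame, 45 mm above the counter, 60 mm to the +y side of the stand's middle (in the stand's frame).
- red_socket (a point): Mouth centre of the socket with the red square frame, 45 mm above the counter, 60 mm to the -y side of the stand's middle.
- flask: Bystander: squat black closed flask, 84 mm in diameter, 130 mm high. Origin: centre of its underside.
- tumbler: Bystander: purple lidded tumbler, 76 mm in diameter, 110 mm high. Origin: centre of its underside.
- tongs: Bystander: steel tongs lying flat, 230 mm long along x, 10 mm thick. Origin: about the middle, on the counter.
- spoon: Bystander: steel spoon lying along x between the canister and the stand, 170 mm long. Origin: on the counter, near its middle.
- jar: Bystander: amber glass jar with a white cap, 70 mm in diameter, 90 mm high. Origin: centre of its underside.
- bowl: Bystander: upturned steel bowl, 120 mm in diameter, 47 mm high. Origin: centre of its underside.
- dust_cap: Bystander: the valve's black dust cap, 18 mm in diameter, 16 mm high, lying near the front edge of the work area. Origin: centre of its underside.
Mind the look-alikes: they are no part of the job. There is more than one size of the gauge; the one meant has the size given above.

How it is judged:
By the outcome, as a careful person would: the job done as asked, in the order asked, and still so for the second after the job is handed in, with the robot touching nothing.
It also fails if it takes over 72 s, if anything falls off the work surface, if the arm or the gripper's body presses on something with over 40 N, if the wrist force passes 120 N, or if a joint passes its speed limit or range.

## Working session

There is one attempt and no reset: what is moved stays moved. The work goes in short steps, Python scripts to look and compute and a tool call to move; the robot and the scene stay as the last step left them, time stands still between calls to the robot, and variables do not carry over. Pictures are saved under pics/ and viewed, about 8 in all and at most 12, crops included, and the job is handed in when it is done.

Besides the shell and the picture viewer there is one more tool, called after "Emit:" as name(argument=value, ...) on one line, values as JSON. apply_moves: Moves the arm, as the interface text tells. Its arguments: {"type":"object","properties":{"targets":{"type":"array","items":{"type":"array","items":{"type":"number"}}},"jaw":{"type":"number"}},"required":["targets"]}

```bash
mkdir -p pics; cat > h.py <<'E'
from cell import *
import numpy as np, cv2
def snap(n):
    p,d=read_camera(n); return np.array(p),np.array(d),get_calibration(n)
def xyz(c,u,v,z):
    """pixel+depth -> world"""
    K=np.array(c['mtx']); k=c['k1']
    xd=(u-K[0,2])/K[0,0]; yd=(v-K[1,2])/K[1,1]
    x,y=np.array(xd,float),np.array(yd,float)
    for _ in range(20):
        s=1+k*(x*x+y*y); x,y=xd/s,yd/s
    T=np.array(c['T']); P=np.stack([x*z,y*z,np.ones_like(x)*z],-1)
    return P@T[:3,:3].T+T[:3,3]
def atz(c,u,v,h):
    """pixel on plane z=h"""
    o=np.array(c['T'])[:3,3]; p=xyz(c,u,v,1.0); d=p-o
    return o+d*((h-o[2])/d[2])
def proj(c,P):
    T=np.array(c['T']); q=(np.atleast_2d(P)-T[:3,3])@T[:3,:3]
    s=q[:,:2]/q[:,2:]; s=s*(1+c['k1']*(s**2).sum(1,keepdims=True)); K=np.array(c['mtx'])
    return np.c_[K[0,0]*s[:,0]+K[0,2],K[1,1]*s[:,1]+K[1,2]]
E
python3 - <<'E'
from h import *
for n in('scene','top'):
    p,d,c=snap(n); cv2.imwrite(f'pics/{n}1.png',p); np.save(n+'1.npy',d); print(n,c)
print(state())
E
```

```text
scene {'mtx': array([[470.27420937,   0.        , 272.38851658],
       [  0.        , 470.27420937, 203.86556215],
       [  0.        ,   0.        ,   1.        ]]), 'k1': 0.012549807962826339, 'T': array([[-0.49495185,  0.4748268 , -0.72771023,  1.50387367],
       [ 0.86873462,  0.2530942 , -0.42572701,  0.53315536],
       [-0.01796735, -0.84290144, -0.53776792,  0.77004931],
       [ 0.        ,  0.        ,  0.        ,  1.        ]])}
top {'mtx': array([[427.04513333,   0.        , 279.73186428],
       [  0.        , 427.04513333, 205.36557866],
       [  0.        ,   0.        ,   1.        ]]), 'k1': -0.13199387751207525, 'T': array([[ 0.0161626 , -0.98277552,  0.18409523,  0.3332239 ],
       [-0.99986707, -0.01549065,  0.00508768, -0.02583496],
       [-0.00214829, -0.18415299, -0.98289524,  1.43847995],
       [ 0.        ,  0.        ,  0.        ,  1.        ]])}
{'clock': 0.1, 'q': array([ 1.15901686e+00,  1.26322675e-01, -4.05045007e-02,  1.40540559e+00,
        9.39027560e-06,  1.57077684e+00]), 'qvel': array([ 4.40321448e-04, -8.67149563e-04, -1.45858200e-03, -7.03012115e-04,
       -4.91800921e-04,  8.36380270e-05]), 'effort': array([ 1.89360726e-03, -4.36904919e+01,  3.53605592e+01,  1.38175997e-02,
        4.29707734e-05,  1.84999578e-05]), 'tool_pos': array([0.21001804, 0.48087251, 0.30320585]), 'eef_rot': array([ 2.04428595e-01,  9.78881215e-01, -7.02088300e-04, -1.51434157e-04]), 'wrist_force': array([-0.49328707, -0.1311083 , -1.02517787]), 'moment': array([ 0.02365772, -0.01735806,  0.02331057]), 'opening': 0.08567730186971004}
```

View pics/scene1.png

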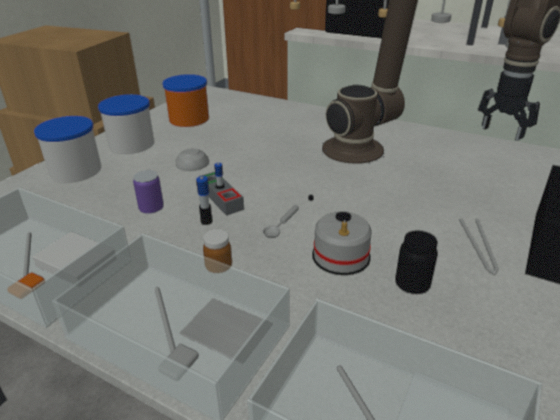

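View pics/top1.png

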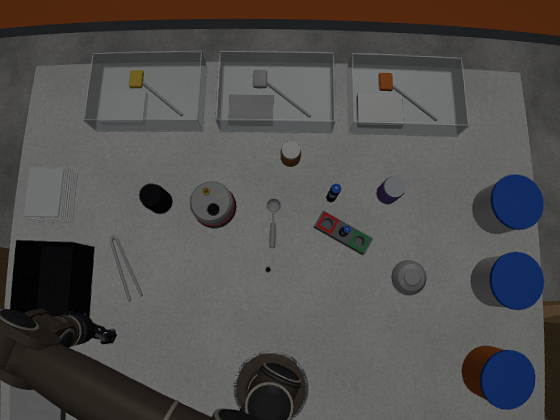

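The scene view shows the stand (gauge in its middle socket near (222,185)), a bigger look-alike gauge standing on the counter (205,200) and the canister at (342,242) with its brass stem in front of a black plug. In the top view the stand is at (343,232) with red left and green right, the gauge top at (345,230), the canister at (213,204) and the stem at about (207,190).

```bash
python3 - <<'E'
from h import *
C={}
for n in('scene','top'):
    C[n]=(cv2.imread(f'pics/{n}1.png'),np.load(n+'1.npy'),get_calibration(n))
V,U=np.mgrid[:420,:560]
W={n:xyz(c,U,V,d) for n,(p,d,c) in C.items()}
# counter level & circle fits
for n,(u,v) in {'top':(270,320),'scene':(330,290)}.items():
    print(n,'counter z',np.median(W[n][v-5:v+5,u-5:u+5,2]))
def circ(P):
    A=np.c_[2*P,np.ones(len(P))]; s=np.linalg.lstsq(A,(P**2).sum(1),rcond=None)[0]
    return s[:2],np.sqrt(s[2]+s[:2]@s[:2])
for n,(u0,u1,v0,v1) in {'top':(185,242,178,232),'scene':(310,375,205,270)}.items():
    P=W[n][v0:v1,u0:u1].reshape(-1,3); h=P[np.abs(P[:,2]-.1)<.006]
    hull=cv2.convexHull(h[:,:2].astype(np.float32))[:,0]
    print(n,'can top',np.median(h[:,2]),circ(hull), len(h))
    m=P[P[:,2]>.112]; print(' proud n',len(m),np.round(m[m[:,2].argsort()[::-1]][:40:2],3).tolist())
# coloured parts
for n,(u0,u1,v0,v1) in {'top':(300,385,170,265),'scene':(190,250,155,230)}.items():
    hsv=cv2.cvtColor(C[n][0],cv2.COLOR_BGR2HSV); 
    for name,lo,hi in(('red',0,8),('green',45,90),('blue',100,125)):
        m=(hsv[...,0]>=lo)&(hsv[...,0]<=hi)&(hsv[...,1]>90)&(hsv[...,2]>40)
        mm=np.zeros_like(m); mm[v0:v1,u0:u1]=m[v0:v1,u0:u1]
        k,l,st,ce=cv2.connectedComponentsWithStats(mm.astype(np.uint8))
        for i in range(1,k):
            if st[i,4]>15: print(n,name,st[i],np.round(ce[i],1),np.round(np.nanmedian(W[n][l==i],0),3),np.round(W[n][l==i][:,2].max(),3), 'bbox-ctr at z.045',np.round(atz(C[n][2],st[i,0]+st[i,2]/2-.5,st[i,1]+st[i,3]/2-.5,.045),3))
    P=W[n][v0:v1,u0:u1].reshape(-1,3); h=P[np.abs(P[:,2]-.045)<.005]; print(n,'stand',len(h),cv2.minAreaRect(h[:,:2].astype(np.float32)))
a=C['top'][0][160:270,170:400]; a=cv2.resize(a,None,fx=3.4,fy=3.4,interpolation=cv2.INTER_CUBIC)
cv2.imwrite('pics/a.png',a)
a=C['scene'][0][150:280,180:390]; a=cv2.resize(a,None,fx=3.8,fy=3.8,interpolation=cv2.INTER_CUBIC)
cv2.imwrite('pics/b.png',a)
E
```

```text
top counter z -0.0025766874090269454
scene counter z 0.0020033024442403513
top can top 0.0977886858289223 (array([0.59505752, 0.20615625]), np.float64(0.06321798137428179)) 957
 proud n 49 [[0.333, -0.026, 1.438], [0.333, -0.026, 1.438], [0.333, -0.026, 1.438], [0.333, -0.026, 1.438], [0.333, -0.026, 1.438], [0.333, -0.026, 1.438], [0.333, -0.026, 1.438], [0.333, -0.026, 1.438], [0.333, -0.026, 1.438], [0.627, 0.218, 0.129], [0.627, 0.221, 0.129], [0.621, 0.218, 0.128], [0.625, 0.218, 0.127], [0.631, 0.225, 0.127], [0.625, 0.225, 0.126], [0.628, 0.212, 0.125], [0.625, 0.215, 0.124], [0.623, 0.223, 0.118], [0.566, 0.192, 0.115], [0.621, 0.214, 0.114]]
scene can top 0.10083365740006295 (array([0.60091246, 0.20494498]), np.float64(0.06550197804874575)) 1136
 proud n 112 [[1.504, 0.533, 0.77], [1.504, 0.533, 0.77], [1.504, 0.533, 0.77], [1.504, 0.533, 0.77], [1.504, 0.533, 0.77], [1.504, 0.533, 0.77], [1.504, 0.533, 0.77], [1.504, 0.533, 0.77], [1.504, 0.533, 0.77], [0.631, 0.219, 0.139], [0.627, 0.216, 0.136], [0.627, 0.219, 0.134], [0.639, 0.218, 0.132], [0.627, 0.213, 0.132], [0.634, 
[... 473 characters left out ...]
 blue [343 225   8   8  48] [346.7 228.6] [ 0.509 -0.231  0.117] 0.125 bbox-ctr at z.045 [ 0.52  -0.24   0.045]
top stand 703 ((0.566786527633667, -0.25352743268013), (0.19578415155410767, 0.2052937000989914), 67.65654754638672)
scene red [217 188  24  14 122] [228.2 194.3] [ 0.542 -0.181  0.048] 0.054 bbox-ctr at z.045 [ 0.539 -0.181  0.045]
scene blue [215 163   7  14  91] [218.  169.6] [ 0.518 -0.227  0.108] 0.124 bbox-ctr at z.045 [ 0.425 -0.3    0.045]
scene blue [196 176  13  20 198] [202.4 185.7] [ 0.646 -0.188  0.129] 0.77 bbox-ctr at z.045 [ 0.533 -0.283  0.045]
scene stand 537 ((0.4783867299556732, -0.2727910280227661), (0.37398356199264526, 0.13247522711753845), 42.29029083251953)
```

View pics/a.png

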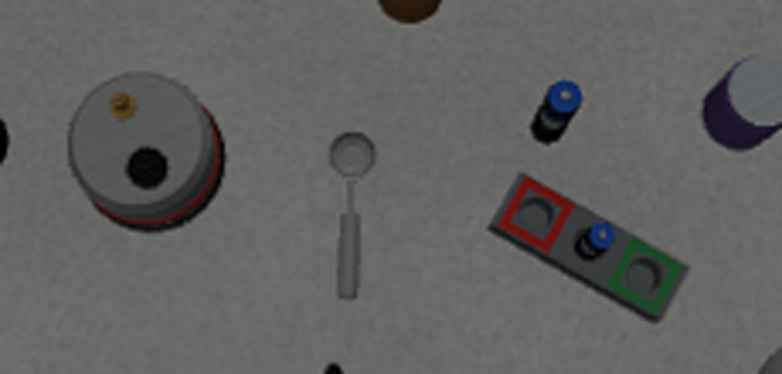

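View pics/b.png

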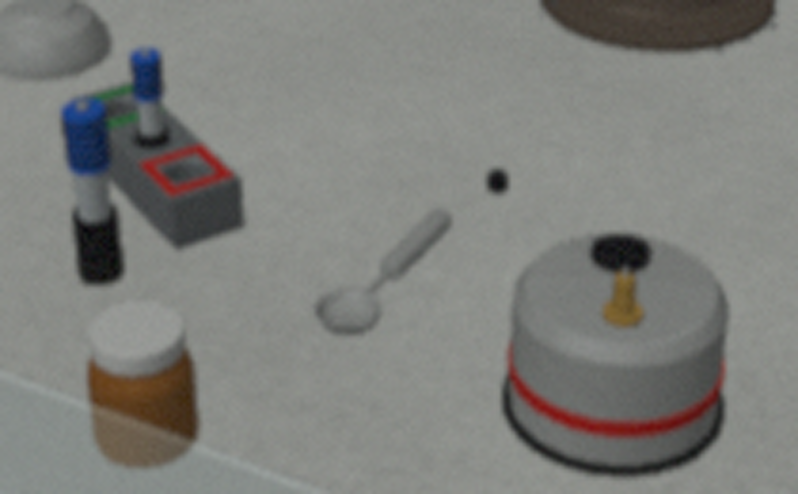

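The crops confirm the stem (top crop (123,104)) and the plug behind it, the right gauge in the middle socket with its top at 0.12 m, and the look-alike taller at 0.14 m. Moving above the stand gauge; the jaw direction already nearly runs along the row.

Emit:
apply_moves(targets=[[1.5,-3.5,0,0],[3,-7.1,0,0],[4.6,-10.8,0,0],[6.1,-14.5,0,0],[7.7,-18.2,0,0],[9.2,-21.9,0,0],[10.8,-25.6,0,0],[12.3,-29.2,0,0]], jaw=1)

```text
clock: 0.77
tool_pos: [0.3331, 0.1872, 0.3038]
eef_rot: [0.204, 0.979, -0.0, 0.0]
wrist_force: [1.1, 0.5, 0.1]
opening: 0.0852
```

Emit:
apply_moves(targets=[[1.5,-3.7,0,0],[3,-7.3,0,0],[4.6,-11,0,0],[6.1,-14.7,0,0],[7.7,-18.4,0,0],[9.2,-22,0,0],[10.7,-25.4,0,0],[12,-28.5,0,0]])

```text
clock: 1.43
tool_pos: [0.4534, -0.0983, 0.3036]
eef_rot: [0.205, 0.979, -0.0, -0.0]
wrist_force: [0.2, -0.5, -0.1]
opening: 0.0858
```

Emit:
apply_moves(targets=[[1.4,-3.4,0,0],[2.8,-6.7,0,0],[4.2,-9.9,0,0],[5.2,-12.2,0,0],[5.7,-13.4,0,0],[5.7,-13.5,0,0],[5.7,-13.5,0,0],[5.7,-13.5,0,0]])

```text
clock: 2.1
tool_pos: [0.5097, -0.2299, 0.3038]
eef_rot: [0.204, 0.979, 0.0, -0.0]
wrist_force: [-0.5, -0.0, -0.1]
opening: 0.0856
```

```bash
python3 - <<'E'
from h import *
s=state(); print(s['clock'],s['q'].round(3),s['tool_pos'].round(4),s['eef_rot'].round(3))
for n in('scene','top'):
    p,d,c=snap(n); cv2.imwrite(f'pics/{n}2.png',p); np.save(n+'2.npy',d)
    print(n,'tcp/grasp px',proj(c,[s['tool_pos'],s['tool_pos']-[0,0,.054],s['tool_pos']-[0,0,.073]]).round(1).tolist(),'gauge top px',proj(c,[[.51,-.231,.12]]).round(1))
a=[cv2.resize(cv2.imread('pics/scene2.png')[60:220,150:310],None,fx=2.5,fy=2.5),cv2.resize(cv2.imread('pics/top2.png')[140:300,270:430],None,fx=2.5,fy=2.5)]
cv2.imwrite('pics/c.png',np.hstack(a))
E
```

```text
2.1 [-0.424  0.192  0.038  1.418  0.    -0.013] [ 0.5097 -0.2299  0.3038] [ 0.204  0.979  0.    -0.   ]
scene tcp/grasp px [[213.5, 105.2], [215.2, 123.5], [215.8, 129.8]] gauge top px [[218.5 164.4]]
top tcp/grasp px [[357.3, 219.7], [354.0, 222.6], [352.8, 223.6]] gauge top px [[347.3 228.5]]
```

View pics/c.png

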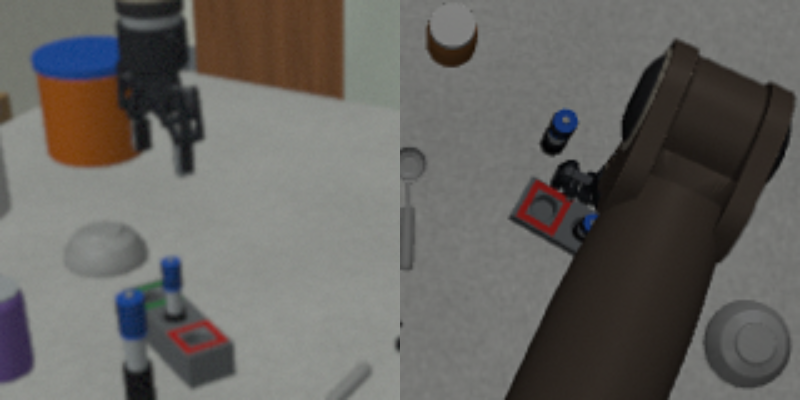

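Emit:
apply_moves(targets=[[0,-0.1,-3,0],[0,-0.1,-6,0],[0,-0.1,-9,0],[0,-0.1,-11.5,0],[0,-0.1,-13.2,0],[0,-0.1,-14.2,0],[0,-0.1,-14.2,0],[0,-0.1,-14.2,0]])

```text
clock: 2.87
tool_pos: [0.5102, -0.2313, 0.1625]
eef_rot: [0.204, 0.979, -0.0, 0.0]
wrist_force: [0.2, -0.5, 0.9]
opening: 0.0856
```

Emit:
apply_moves(targets=[[0,0,0,0],[0,0,0,0],[0,0,0,0],[0,0,0,0],[0,0,0,0],[0,0,0,0],[0,0,0,0],[0,0,0,0]], jaw=0)

```text
clock: 3.53
tool_pos: [0.5104, -0.232, 0.1625]
eef_rot: [0.204, 0.979, -0.0, 0.001]
wrist_force: [0.1, 0.6, 5.6]
opening: 0.0223
```

Emit:
apply_moves(targets=[[0,0,0.5,0],[0,0,2,0],[0,0,5,0],[0,0,8,0],[0,0,11,0],[0,0,14,0],[0,0,16,0],[0,0,16,0]])

```text
clock: 4.2
tool_pos: [0.5109, -0.2324, 0.3265]
eef_rot: [0.204, 0.979, -0.001, 0.003]
wrist_force: [0.2, -0.2, -1.5]
opening: 0.022
```

Emit:
apply_moves(targets=[[0,3,0,0],[1,6.5,0,0],[2,10,0,0],[3,13.5,0,0],[4,17,0,0],[5,20.5,0,0],[6,24,0,0],[7,27.5,0,0]])

```text
clock: 4.87
tool_pos: [0.5799, 0.0448, 0.3205]
eef_rot: [0.204, 0.979, -0.0, -0.001]
wrist_force: [1.7, -0.6, -1.4]
opening: 0.0222
```

Emit:
apply_moves(targets=[[1,3.5,0,0],[2,7,0,0],[3,10.5,0,0],[4,14,0,0],[4.8,16.5,0,0],[4.8,17.5,0,0],[4.8,17.5,0,0],[4.8,17.5,0,0]])

```text
clock: 5.53
tool_pos: [0.6278, 0.2179, 0.3206]
eef_rot: [0.204, 0.979, -0.001, -0.001]
wrist_force: [-0.3, 0.5, -1.2]
opening: 0.0222
```

```bash
python3 - <<'E'
from h import *
s=state(); print(s['clock'],s['q'].round(3),s['tool_pos'].round(4),s['eef_rot'].round(3),s['wrist_force'],s['opening'])
cr=[]
for n,(u,v) in {'scene':(345,190),'top':(207,185)}.items():
    p,d,c=snap(n); cv2.imwrite(f'pics/{n}3.png',p); np.save(n+'3.npy',d)
    t=s['tool_pos']
    print(n,'gauge top,mouth px',proj(c,[t-[0,0,.0425],t-[0,0,.1525]]).round(1).tolist(),'stem px',proj(c,[[.628,.218,.1],[.628,.218,.13]]).round(1).tolist())
    cr.append(cv2.resize(p[v-50:v+50,u-50:u+50],None,fx=4,fy=4,interpolation=cv2.INTER_CUBIC))
cv2.imwrite('pics/d.png',np.hstack(cr))
E
```

```text
5.5333 [ 3.340e-01  4.090e-01  3.670e-01  1.531e+00 -1.000e-03  7.450e-01] [0.6278 0.2179 0.3206] [ 0.204  0.979 -0.001 -0.001] [-0.27242186  0.46695741 -1.18226648] 0.02223125644542865
scene gauge top,mouth px [[348.9, 167.0], [345.7, 208.8]] stem px [[343.8, 232.6], [344.6, 222.4]]
top gauge top,mouth px [[195.8, 177.1], [202.7, 186.0]] stem px [[206.5, 190.8], [204.9, 188.7]]
```

View pics/d.png

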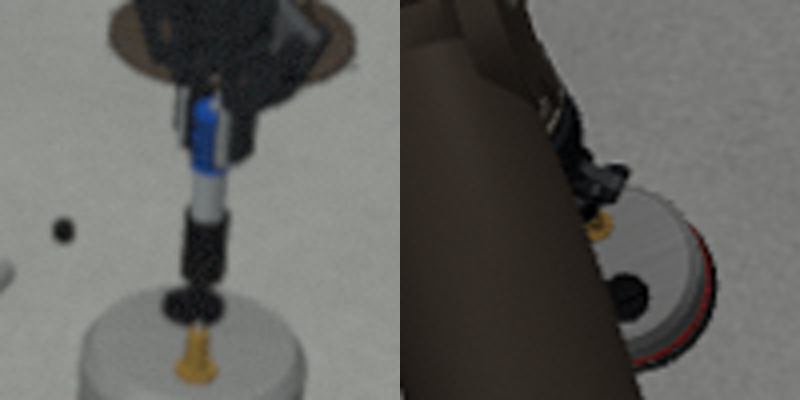

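```bash
cat > fit.py <<'E'
from h import *
from scipy.optimize import minimize
def cyl(x,y,z0,z1,r0,r1=None):
    t=np.linspace(0,2*np.pi,40); r1=r1 or r0
    return np.r_[np.c_[x+r0*np.cos(t),y+r0*np.sin(t),0*t+z0],np.c_[x+r1*np.cos(t),y+r1*np.sin(t),0*t+z1]]
def render(c,parts,box):
    u0,u1,v0,v1=box; S=16; m=np.zeros(((v1-v0)*S,(u1-u0)*S),np.uint8)
    for P in parts:
        q=(proj(c,P)-[u0,v0]+.5)*S-.5
        cv2.fillConvexPoly(m,cv2.convexHull(np.round(q*16).astype(np.int32)),255,shift=4)
    return cv2.GaussianBlur(cv2.resize(m,(u1-u0,v1-v0),interpolation=cv2.INTER_AREA).astype(float)/255,(0,0),.5)
def alpha(p,box,hue,hi=None):
    u0,u1,v0,v1=box; a=p[v0:v1,u0:u1].astype(float)
    s=(a[...,0]-a[...,2]) if hue=='blue' else (a[...,2]-a[...,0])
    s=cv2.GaussianBlur(s,(0,0),.4); return np.clip((s-6)/(np.percentile(s,hi or 97)-6),0,1)
E
python3 - <<'E'
from fit import *
top,sc=cv2.imread('pics/top1.png'),cv2.imread('pics/scene1.png'); ct,cs=get_calibration('top'),get_calibration('scene')
# gauge blue part, each view
for n,p,c,b in(('top',top,ct,(337,357,218,238)),('scene',sc,cs,(208,230,156,184))):
    A=alpha(p,b,'blue',90)
    f=lambda q:((render(c,[cyl(q[0]/100,q[1]/100,.083,.12,.012)],b)-A)**2).sum()
    r=minimize(f,[51,-23.1],method='Nelder-Mead',options=dict(initial_simplex=[[51,-23.1],[51.5,-23.1],[51,-22.6]])); print('gauge',n,r.x.round(2),r.fun.round(2),(A**2).sum().round(1))
vs=(('top',top,ct,(199,217,181,199)),('scene',sc,cs,(332,357,212,242)))
def parts(x,y,h,rf): return [cyl(x,y,.1,.104,rf),cyl(x,y,.1,.1+h,.007)]
for hh in(None,):
  As={n:alpha(p,b,'brass',97) for n,p,c,b in vs}
  for n,p,c,b in vs: print(n,(p[b[2]:b[3],b[0]:b[1],2].astype(int)-p[b[2]:b[3],b[0]:b[1],0])[::2,::2])
  f=lambda q:sum(((render(c,parts((q[0]+(q[4] if n=='top' else -q[4]))/100,(q[1]+(q[5] if n=='top' else -q[5]))/100,q[2]/100,q[3]/100),b)-As[n])**2).sum() for n,p,c,b in vs)+20*(q[4]**2+q[5]**2)
  x0=np.array([62.8,21.8,2.8,1.0,0,0]); r=minimize(f,x0,method='Nelder-Mead',options=dict(initial_simplex=np.vstack([x0,x0+np.diag([.5,.5,.5,.3,.2,.2])]),maxfev=3000)); print('stem x y h rf dx dy',r.x.round(2),r.fun.round(2),{n:(a**2).sum().round(1) for n,a in As.items()})
p=cv2.imread('pics/scene3.png').astype(float).mean(2)
for v in range(202,213): 
    w=np.clip(110-p[v,330:362],0,None); w[w<30]=0; print(v,((np.arange(330,362)*w).sum()/max(w.sum(),1)).round(2),int(w.sum()),end='; ')
print(proj(cs,[[.6278,.2179,.3206-.1525+z] for z in(.005,.02)]))
E
```

```text
gauge top [ 51.18 -23.12] 9.08 45.9
gauge scene [ 50.89 -23.56] 6.74 87.3
top [[ 2  2  2  1  1  1  0  1  1]
 [ 2  1  0  0  0  1  0  1  0]
 [ 1  0  0 -1 -1  0  1  0  0]
 [ 0  0  8 27 31 -1  1  1  0]
 [ 1 -1 39 43 41 43 -2  0  0]
 [ 1  3 51 25 34 46 -2  1 -1]
 [ 0 -1 38 53 57  9  0  0  1]
 [ 1 -1 -2  3  0  0  0  0  1]
 [ 0  1  0  0  0  0  0 -1  1]]
scene [[ 2 -1 -1  1  2  1 -2  2  2  2  1  2  0]
 [ 0 -1 -2 -1 -3 -6  1 -2 -1 -1  2  2  1]
 [ 0  1 -1 -2 -5 -5  3 -4 -1  0  0  0  0]
 [-1  0  2  1 -2  0 -2  2  2  0  1  1  1]
 [ 0 -2  1 -1 -3  4  2  4  1  1  1 -1  0]
 [ 0  1  0  0  0 47 29 35 -1 -1 -1  0  0]
 [-1  2  1  0  2 55 69 47  2  0 -1  2  0]
 [ 0 -1 -1  0  2 58 66 40  2  0  1 -1  1]
 [-1  2  0  0 15 65 64 42  5 -1 -1 -1  0]
 [-1  1  0 17 68 69 65 56 33 -1  1  0  1]
 [ 0  1  1 23 74 71 64 63 60  2  0  0  1]
 [ 0 -1  1  6 47 66 74 60 25  0  0  1 -1]
 [-1  1  0  0  3 12 16  9  1  0 -1 -2  0]
 [-1  0  0  1  1 -1 -1 -1  1  0  1  1  1]
 [-1  0 -2 -1  1  1  0  2  0 -1 -3 -1 -1]]
stem x y h rf dx dy [62.77 21.82  2.6   1.19 -0.    0.14] 4.9 {'top': np.float64(32.6), 'scene': np.float64(72.5)}
202 345.6 858; 203 345.58 851; 204 345.29 878; 205 345.26 875; 206 345.25 856; 207 345.19 876; 208 345.16 850; 209 345.43 743; 210 345.3 575; 211 344.46 511; 212 343.34 696; [[345.77200406 207.04981341]
 [346.20109346 201.5901512 ]]
```

Estimates agree within ~1.5 mm; a 0.07 cm y correction, then approach (rim estimated at z ≈ 0.126, so seat expected near TCP z ≈ 0.267).

Emit:
apply_moves(targets=[[0,0.07,-0.8,0],[0,0.07,-1.8,0],[0,0.07,-2.6,0],[0,0.07,-3.1,0],[0,0.07,-3.3,0],[0,0.07,-3.3,0]])

```text
clock: 6.13
tool_pos: [0.6279, 0.2183, 0.2883]
eef_rot: [0.205, 0.979, -0.0, -0.0]
wrist_force: [-0.3, 0.0, -1.1]
opening: 0.0222
```

```bash
python3 - <<'E'
from fit import *
s=state();print(s['tool_pos'].round(4),s['wrist_force'].round(2))
p,d,c=snap('scene'); cv2.imwrite('pics/scene4.png',p)
cv2.imwrite('pics/e.png',cv2.resize(p[185:245,305:385],None,fx=8,fy=8,interpolation=cv2.INTER_CUBIC))
E
```

```text
[0.6279 0.2183 0.2883] [-0.33  0.05 -1.08]
```

View pics/e.png

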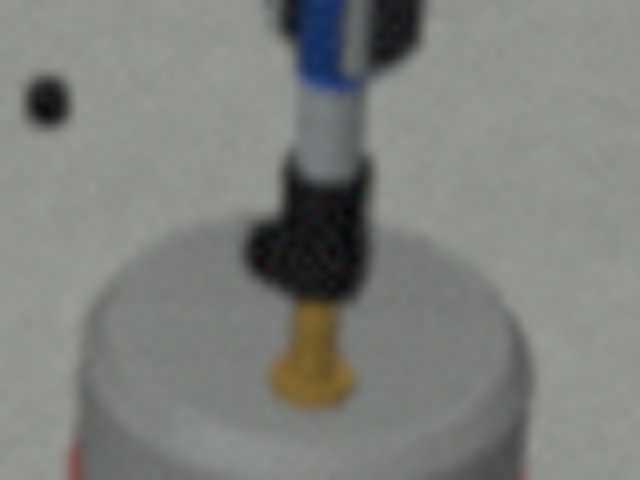

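The crop shows the chuck mouth centred near (325,290) above the stem (317,320), about 0.5 px to the right of the stem axis. I take back the y shift and go down gently.

Emit:
apply_moves(targets=[[0.02,-0.06,0,0],[0.02,-0.06,-0.2,0],[0.02,-0.06,-0.4,0],[0.02,-0.06,-0.6,0],[0.02,-0.06,-0.8,0],[0.02,-0.06,-0.8,0]])

```text
clock: 6.68
tool_pos: [0.6282, 0.2182, 0.2803]
eef_rot: [0.204, 0.979, -0.0, -0.0]
wrist_force: [-0.1, -0.1, -2.0]
opening: 0.0226
```

Emit:
apply_moves(targets=[[0,0,-0.1,0],[0,0,-0.2,0],[0,0,-0.3,0],[0,0,-0.3,0]])

```text
clock: 7.02
tool_pos: [0.6283, 0.2182, 0.2776]
eef_rot: [0.204, 0.979, -0.0, -0.0]
wrist_force: [-0.0, -0.2, -2.5]
opening: 0.0224
```

Emit:
apply_moves(targets=[[0,0,-0.1,0],[0,0,-0.2,0],[0,0,-0.3,0],[0,0,-0.3,0]])

```text
clock: 7.35
tool_pos: [0.6284, 0.2182, 0.2755]
eef_rot: [0.204, 0.979, 0.0, 0.0]
wrist_force: [-0.7, 0.3, 2.4]
opening: 0.0225
```

Emit:
apply_moves(targets=[[0,0,-0.1,0],[0,0,-0.2,0],[0,0,-0.2,0]])

```text
clock: 7.6
tool_pos: [0.6285, 0.2182, 0.2739]
eef_rot: [0.204, 0.979, 0.0, 0.001]
wrist_force: [-0.8, -0.8, 5.3]
opening: 0.0225
```

Emit:
apply_moves(targets=[[0,0,-0.1,0],[0,0,-0.2,0],[0,0,-0.2,0]])

```text
clock: 7.85
tool_pos: [0.6285, 0.2182, 0.2724]
eef_rot: [0.204, 0.979, 0.001, 0.001]
wrist_force: [-1.5, -1.0, 8.3]
opening: 0.0223
```

Emit:
apply_moves(targets=[[0,0,-0.1,0],[0,0,-0.2,0],[0,0,-0.2,0]])

```text
clock: 8.1
tool_pos: [0.6285, 0.2182, 0.2704]
eef_rot: [0.204, 0.979, 0.001, 0.001]
wrist_force: [-1.2, -1.2, 8.4]
opening: 0.0227
```

Emit:
apply_moves(targets=[[0,0,-0.1,0],[0,0,-0.1,0]])

```text
clock: 8.27
tool_pos: [0.6285, 0.2182, 0.2699]
eef_rot: [0.204, 0.979, 0.001, 0.001]
wrist_force: [-1.9, -0.8, 8.7]
opening: 0.0224
```

Emit:
apply_moves(targets=[[0,0,-0.1,0],[0,0,-0.1,0]])

```text
clock: 8.43
tool_pos: [0.6286, 0.2182, 0.2698]
eef_rot: [0.204, 0.979, 0.001, 0.002]
wrist_force: [-2.7, -0.9, 13.4]
opening: 0.022
```

Emit:
apply_moves(targets=[[0,0,-0.04,0],[0,0,-0.04,0]])

```text
clock: 8.6
tool_pos: [0.6286, 0.2182, 0.2698]
eef_rot: [0.204, 0.979, 0.001, 0.002]
wrist_force: [-3.0, -1.3, 14.3]
opening: 0.0224
```

Emit:
apply_moves(targets=[[0,0,-0.03,0],[0,0,-0.03,0]])

```text
clock: 8.77
tool_pos: [0.6286, 0.2181, 0.2697]
eef_rot: [0.205, 0.979, 0.001, 0.002]
wrist_force: [-3.3, -1.5, 14.9]
opening: 0.0227
```

Emit:
apply_moves(targets=[[0,0,-0.05,0],[0,0,-0.1,0],[0,0,-0.1,0]])

```text
clock: 9.02
tool_pos: [0.6287, 0.2181, 0.2697]
eef_rot: [0.205, 0.979, 0.001, 0.003]
wrist_force: [-3.4, -1.7, 19.7]
opening: 0.0227
```

Emit:
apply_moves(targets=[[0,0,-0.03,0],[0,0,-0.03,0]])

```text
clock: 9.18
tool_pos: [0.6287, 0.2181, 0.2696]
eef_rot: [0.205, 0.979, 0.001, 0.003]
wrist_force: [-4.8, -2.5, 20.1]
opening: 0.0225
```

Emit:
apply_moves(targets=[[0,0,0,0],[0,0,0,0],[0,0,0,0],[0,0,0,0],[0,0,0,0]])

```text
clock: 9.6
tool_pos: [0.6287, 0.2181, 0.2696]
eef_rot: [0.205, 0.979, 0.001, 0.003]
wrist_force: [-3.8, -1.9, 20.0]
opening: 0.0228
```

Emit:
apply_moves(targets=[[0,0,0,0],[0,0,0,0],[0,0,0,0],[0,0,0,0],[0,0,0,0],[0,0,0,0]])

```text
clock: 10.1
tool_pos: [0.6287, 0.2181, 0.2696]
eef_rot: [0.205, 0.979, 0.001, 0.003]
wrist_force: [-3.4, -3.4, 20.4]
opening: 0.0225
```

Emit:
apply_moves(targets=[[0,0,0,0],[0,0,0,0],[0,0,0,0],[0,0,0,0],[0,0,0,0],[0,0,0,0]])

```text
clock: 10.6
tool_pos: [0.6287, 0.2181, 0.2696]
eef_rot: [0.205, 0.979, 0.001, 0.003]
wrist_force: [-4.0, -1.7, 20.3]
opening: 0.0222
```

```bash
python3 - <<'E'
from fit import *
s=state();print(s['clock'],s['tool_pos'].round(4),s['wrist_force'].round(2))
p,d,c=snap('scene'); cv2.imwrite('pics/scene5.png',p)
a=p[150:235,300:380]; b=cv2.imread('pics/scene3.png')[130:215,300:380]
print(proj(c,[s['tool_pos']-[0,0,.0425],s['tool_pos']-[0,0,.0425-.013]]))
cv2.imwrite('pics/f.png',np.hstack([cv2.resize(x,None,fx=5,fy=5,interpolation=cv2.INTER_CUBIC) for x in(b,a)]))
E
```

```text
10.6 [0.6287 0.2181 0.2696] [-4.04 -1.68 20.27]
[[347.28595681 187.18721661]
 [347.67881233 182.19498131]]
```

View pics/f.png

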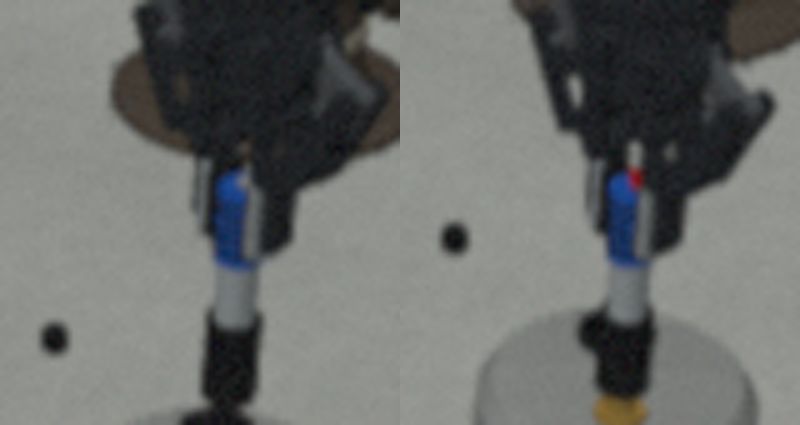

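The right half shows red directly above the blue grip (crop (635,178)) with a pale tip; no green visible so far. Check pixel values while it's free, after lifting off.

Emit:
apply_moves(targets=[[0,0,0.3,0],[0,0,1,0],[0,0,2.5,0],[0,0,4.5,0],[0,0,6,0],[0,0,6,0]])

```text
clock: 11.15
tool_pos: [0.6289, 0.2184, 0.3278]
eef_rot: [0.204, 0.979, 0.001, 0.002]
wrist_force: [-0.7, 0.6, -1.0]
opening: 0.0222
```

Emit:
apply_moves(targets=[[-1,-3.5,0,0],[-2,-7,0,0],[-3,-10.5,0,0],[-4,-14,0,0],[-5,-17.5,0,0],[-6,-21,0,0],[-7,-22,0,0],[-7,-22,0,0]])

```text
clock: 11.82
tool_pos: [0.5565, -0.0043, 0.3241]
eef_rot: [0.206, 0.978, -0.0, -0.001]
wrist_force: [0.2, 1.0, -0.8]
opening: 0.0222
```

```bash
python3 - <<'E'
from fit import *
s=state();t=s['tool_pos'];print(s['clock'],t.round(4),s['eef_rot'].round(4),s['wrist_force'].round(2),s['opening'])
np.set_printoptions(linewidth=200)
ps=[]
for i in range(6):
    p,d,c=snap('scene'); ps.append(p.astype(float))
m=np.mean(ps,0); cv2.imwrite('pics/scene6.png',m.astype(np.uint8))
P=proj(c,[t-[0,0,.0425-z] for z in(0,.01,.022)]);print(P.round(1))
u,v=P[0].round().astype(int)
for r in range(v-14,v+5): print(r,[tuple(int(x) for x in m[r,k]) for k in range(u-3,u+5)])
x=cv2.resize(m[v-30:v+55,u-40:u+40].astype(np.uint8),None,fx=7,fy=7,interpolation=cv2.INTER_CUBIC); cv2.imwrite('pics/g.png',x)
E
```

```text
11.8167 [ 0.5565 -0.0043  0.3241] [ 2.064e-01  9.785e-01 -4.000e-04 -8.000e-04] [ 0.16  1.01 -0.8 ] 0.022238490709696163
[[276.7 134.5]
 [276.6 130.8]
 [276.6 126.3]]
120 [(36, 34, 32), (33, 32, 28), (34, 33, 30), (34, 32, 30), (38, 38, 36), (45, 46, 43), (46, 44, 42), (41, 40, 38)]
121 [(39, 37, 35), (36, 32, 31), (31, 30, 27), (32, 30, 28), (44, 42, 42), (52, 50, 49), (47, 46, 45), (42, 40, 37)]
122 [(42, 40, 38), (38, 35, 34), (35, 32, 30), (33, 31, 29), (38, 36, 34), (45, 43, 41), (38, 36, 34), (35, 33, 33)]
123 [(41, 38, 36), (35, 33, 31), (34, 32, 30), (33, 31, 29), (33, 32, 29), (34, 32, 31), (32, 30, 27), (32, 28, 26)]
124 [(38, 36, 33), (35, 33, 30), (31, 27, 26), (32, 30, 27), (31, 28, 26), (30, 30, 27), (39, 38, 36), (51, 51, 50)]
125 [(39, 37, 34), (35, 32, 31), (31, 28, 27), (31, 27, 25), (27, 27, 24), (38, 36, 35), (63, 64, 62), (90, 93, 91)]
126 [(36, 33, 32), (34, 32, 30), (32, 30, 27), (31, 30, 28), (32, 33, 31), (44, 44, 41), (85, 87, 86), (119, 122, 119)]
127 [(32, 30, 29), (30, 29, 26), (33, 31, 29), (32, 29, 28), (33, 31, 30), (49, 49, 47), (92, 95, 92), (127, 13
[... 611 characters left out ...]
34), (95, 49, 64), (62, 42, 87), (42, 39, 64), (35, 34, 35), (32, 29, 27), (29, 28, 28), (34, 32, 29)]
134 [(129, 63, 32), (119, 61, 56), (87, 59, 80), (67, 63, 74), (54, 53, 52), (40, 38, 36), (31, 29, 26), (29, 27, 25)]
135 [(138, 69, 29), (131, 67, 44), (108, 72, 70), (91, 85, 83), (77, 75, 72), (56, 53, 52), (37, 35, 32), (31, 29, 27)]
136 [(133, 65, 27), (131, 67, 36), (114, 76, 61), (100, 92, 87), (85, 85, 82), (63, 62, 58), (39, 37, 34), (28, 28, 28)]
137 [(115, 57, 24), (117, 61, 31), (106, 73, 60), (100, 93, 88), (87, 87, 83), (63, 62, 59), (40, 38, 36), (30, 26, 25)]
138 [(96, 51, 26), (97, 54, 32), (93, 70, 60), (93, 89, 85), (88, 87, 84), (64, 63, 59), (41, 40, 37), (29, 28, 26)]
```

View pics/g.png

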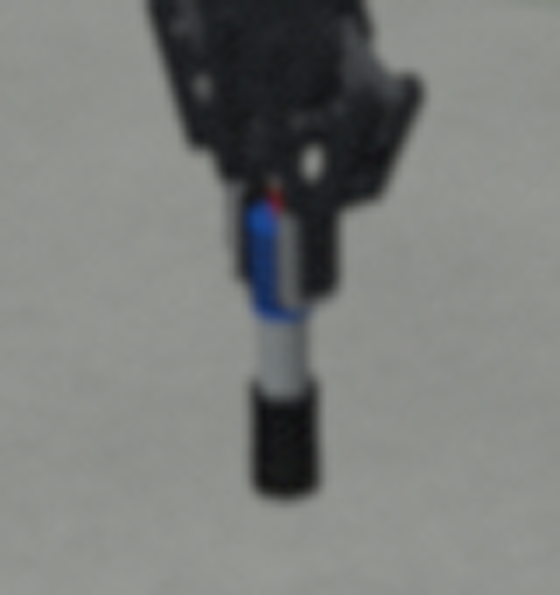

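The rod's red part shows right above the grip (crop (275,200)) but is partly hidden by a finger and its length is near the limit; I'll turn and raise the gauge for a clear, closer look.

Emit:
apply_moves(targets=[[0.7,1,1.5,0.12],[1.4,2,3,0.24],[2.1,3,4.5,0.36],[2.8,4,6,0.48],[3.5,5,7.5,0.6],[4.2,6,9,0.72],[5,7,11,0.84],[5,8,12,0.94]])

```text
clock: 12.78
tool_pos: [0.6097, 0.08, 0.4458]
eef_rot: [-0.265, 0.964, -0.0, 0.001]
wrist_force: [0.3, -0.5, -0.9]
opening: 0.0221
```

Emit:
apply_moves(targets=[[0,0,0,0],[0,0,0,0]])

```text
clock: 12.95
tool_pos: [0.6089, 0.0794, 0.4445]
eef_rot: [-0.261, 0.965, -0.0, 0.0]
wrist_force: [0.4, 0.5, -2.1]
opening: 0.0225
```

```bash
python3 - <<'E'
from fit import *
s=state();t=s['tool_pos'];print(s['clock'],t.round(4),s['q'].round(2),s['opening'])
ps=[]
for i in range(12):
    p,d,c=snap('scene'); ps.append(p.astype(float))
m=np.mean(ps,0); cv2.imwrite('pics/scene7.png',m.astype(np.uint8))
P=proj(c,[t-[0,0,.0425-z] for z in(0,.01,.022)]);print(P.round(1))
u,v=P[0].round().astype(int)
for r in range(v-14,v+5): print(r,[tuple(int(x) for x in m[r,k]) for k in range(u-4,u+4)])
x=cv2.resize(np.clip(m[v-25:v+20,u-30:u+30]*1.5,0,255).astype(np.uint8),None,fx=12,fy=12,interpolation=cv2.INTER_CUBIC); cv2.imwrite('pics/i.png',x)
E
```

```text
12.95 [0.6089 0.0794 0.4445] [ 0.13  0.37  0.59  1.79 -0.   -0.4 ] 0.022466469695966766
[[297.4 100.2]
 [297.4  95.9]
 [297.5  90.6]]
86 [(117, 126, 118), (127, 136, 128), (125, 135, 127), (126, 135, 128), (126, 134, 127), (126, 135, 127), (127, 136, 127), (126, 136, 128)]
87 [(120, 128, 122), (127, 136, 128), (127, 135, 128), (126, 135, 127), (126, 135, 128), (126, 135, 127), (127, 135, 127), (127, 136, 128)]
88 [(123, 131, 124), (127, 136, 128), (126, 135, 128), (126, 135, 128), (126, 135, 128), (127, 136, 128), (126, 135, 128), (127, 136, 128)]
89 [(124, 133, 125), (127, 136, 128), (125, 134, 126), (126, 135, 127), (127, 135, 128), (126, 135, 127), (126, 136, 128), (128, 137, 129)]
90 [(126, 134, 126), (126, 135, 127), (126, 135, 127), (125, 133, 127), (124, 133, 126), (125, 134, 126), (127, 136, 128), (127, 135, 128)]
91 [(126, 135, 127), (125, 135, 127), (125, 134, 126), (125, 134, 127), (124, 133, 125), (125, 133, 126), (125, 134, 127), (127, 136, 129)]
92 [(127, 136, 128), (127, 135, 128), (127, 135, 128), (125, 133, 126), (125, 133, 126), (125, 133, 126), (126, 135, 127), (12
[... 862 characters left out ...]
13, 66, 80), (73, 43, 115), (66, 38, 107), (101, 57, 73), (133, 77, 55), (137, 85, 60)]
100 [(133, 68, 34), (139, 70, 35), (128, 65, 57), (110, 56, 85), (106, 54, 80), (121, 61, 54), (136, 68, 33), (136, 69, 32)]
101 [(128, 63, 27), (138, 68, 28), (136, 67, 35), (131, 65, 48), (128, 64, 46), (130, 64, 34), (129, 63, 25), (122, 60, 24)]
102 [(116, 58, 25), (126, 62, 25), (127, 63, 25), (126, 62, 27), (123, 61, 28), (119, 59, 25), (113, 56, 22), (101, 51, 23)]
103 [(91, 47, 23), (102, 52, 25), (106, 54, 25), (106, 54, 23), (103, 52, 23), (96, 49, 20), (88, 47, 22), (78, 41, 22)]
104 [(86, 46, 22), (90, 46, 22), (89, 47, 24), (87, 46, 22), (87, 47, 27), (80, 42, 21), (76, 40, 21), (70, 38, 18)]
```

View pics/i.png

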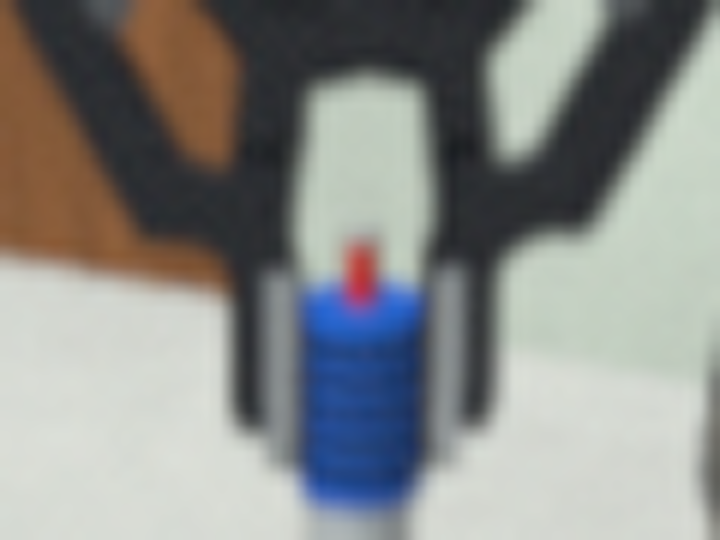

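Clear now: steel tip, then red from row 94.5 down to the grip's blue face at row ~100 (≈12 mm), with no green strip between (green channel falls there). So: red socket.

Emit:
apply_moves(targets=[[-1,-3,-1.5,-0.12],[-2,-6.5,-3,-0.24],[-3,-10,-4.5,-0.36],[-4,-13.5,-6,-0.48],[-5,-17,-8,-0.6],[-6,-20.5,-10,-0.72],[-7,-24,-11,-0.84],[-7,-25.8,-11.5,-0.94]])

```text
clock: 14.22
tool_pos: [0.5359, -0.1828, 0.3283]
eef_rot: [0.209, 0.978, -0.0, -0.001]
wrist_force: [-0.1, 0.6, -1.5]
opening: 0.0225
```

Emit:
apply_moves(targets=[[0,0,0,0],[0,0,0,0],[0,0,0,0]])

```text
clock: 14.47
tool_pos: [0.5385, -0.1795, 0.3303]
eef_rot: [0.204, 0.979, 0.0, 0.0]
wrist_force: [-0.5, -0.1, -1.2]
opening: 0.0224
```

Emit:
apply_moves(targets=[[0,0.05,-2.5,0],[0,0.05,-5.5,0],[0,0.05,-8.5,0],[0,0.05,-10.5,0],[0,0.05,-11.6,0],[0,0.05,-12.2,0],[0,0.05,-12.2,0]])

```text
clock: 15.05
tool_pos: [0.5385, -0.1784, 0.2075]
eef_rot: [0.204, 0.979, 0.0, -0.0]
wrist_force: [-0.1, 0.6, -1.8]
opening: 0.0223
```

```bash
python3 - <<'E'
from fit import *
s=state();t=s['tool_pos'];print(s['clock'],t.round(4),s['wrist_force'].round(2))
cr=[]
for n,(u,v) in {'scene':(228,185),'top':(330,220)}.items():
    p,d,c=snap(n); cv2.imwrite(f'pics/{n}8.png',p)
    print(n,proj(c,[t-[0,0,.1525],[.538,-.1785,.045]]).round(1).tolist())
    cr.append(cv2.resize(p[v-30:v+30,u-30:u+30],None,fx=6.5,fy=6.5,interpolation=cv2.INTER_CUBIC))
cv2.imwrite('pics/j.png',np.hstack(cr))
E
```

```text
15.05 [ 0.5385 -0.1784  0.2075] [-0.12  0.6  -1.77]
scene [[229.2, 191.8], [229.5, 194.6]]
top [[328.2, 222.3], [327.9, 222.9]]
```

View pics/j.png

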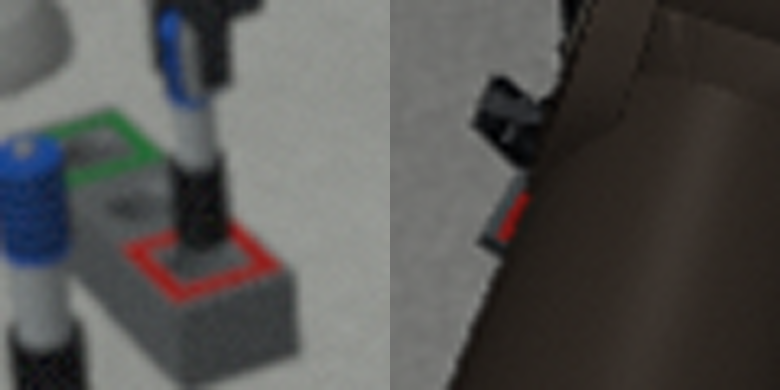

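The gauge mouth (crop (202,238)) sits centred above the red frame's socket (crop (204,262)). Going down.

Emit:
apply_moves(targets=[[0,0,-0.4,0],[0,0,-0.8,0],[0,0,-1.2,0],[0,0,-1.6,0],[0,0,-2,0],[0,0,-2,0]])

```text
clock: 15.65
tool_pos: [0.5379, -0.1792, 0.1868]
eef_rot: [0.205, 0.979, 0.0, -0.001]
wrist_force: [0.2, -0.2, -2.5]
opening: 0.0224
```

Emit:
apply_moves(targets=[[0,0,-0.4,0],[0,0,-0.8,0],[0,0,-1.2,0],[0,0,-1.6,0],[0,0,-2,0],[0,0,-2.2,0],[0,0,-2.2,0]])

```text
clock: 16.23
tool_pos: [0.538, -0.1792, 0.1652]
eef_rot: [0.204, 0.979, 0.0, -0.001]
wrist_force: [-0.3, 0.3, -1.0]
opening: 0.0223
```

Emit:
apply_moves(targets=[[0,0,-0.1,0],[0,0,-0.2,0],[0,0,-0.2,0],[0,0,-0.2,0]])

```text
clock: 16.57
tool_pos: [0.5384, -0.1794, 0.164]
eef_rot: [0.204, 0.979, -0.0, 0.0]
wrist_force: [-0.1, -0.5, -1.0]
opening: 0.0222
```

Emit:
apply_moves(targets=[[0,0,-0.05,0],[0,0,-0.1,0],[0,0,-0.1,0]])

```text
clock: 16.82
tool_pos: [0.5383, -0.1793, 0.1628]
eef_rot: [0.204, 0.979, -0.0, -0.0]
wrist_force: [0.4, -0.3, -1.0]
opening: 0.0225
```

Emit:
apply_moves(targets=[[0,0,-0.05,0],[0,0,-0.1,0],[0,0,-0.1,0]])

```text
clock: 17.07
tool_pos: [0.5385, -0.1794, 0.1626]
eef_rot: [0.204, 0.979, -0.0, 0.0]
wrist_force: [-0.5, 0.3, 4.1]
opening: 0.0224
```

Emit:
apply_moves(targets=[[0,0,-0.05,0],[0,0,-0.1,0],[0,0,-0.1,0]])

```text
clock: 17.32
tool_pos: [0.5387, -0.1794, 0.1625]
eef_rot: [0.204, 0.979, -0.0, 0.001]
wrist_force: [-2.9, 0.8, 10.1]
opening: 0.0226
```

Floor reached at exactly the starting height (0.1625). Relieve the push, open, and rise.

Emit:
apply_moves(targets=[[0,0,0.15,0],[0,0,0.15,0]])

```text
clock: 17.48
tool_pos: [0.5384, -0.1793, 0.1626]
eef_rot: [0.204, 0.979, -0.0, 0.0]
wrist_force: [-1.8, 0.5, 5.5]
opening: 0.0223
```

Emit:
apply_moves(targets=[[0,0,0,0],[0,0,0,0],[0,0,0,0],[0,0,0,0],[0,0,0,0],[0,0,0,0],[0,0,0,0],[0,0,0,0]], jaw=1)

```text
clock: 18.15
tool_pos: [0.5383, -0.1793, 0.1624]
eef_rot: [0.204, 0.979, 0.0, -0.0]
wrist_force: [-0.8, 0.3, -0.5]
opening: 0.0852
```

Emit:
apply_moves(targets=[[0,0,1,0],[0,0,3,0],[0,0,6,0],[0,0,9,0],[0,0,12,0],[0,0,15,0],[0,0,15,0]])

```text
clock: 18.73
tool_pos: [0.5395, -0.1797, 0.3198]
eef_rot: [0.204, 0.979, -0.001, 0.005]
wrist_force: [-0.8, 0.4, -0.2]
opening: 0.0855
```

Emit:
apply_moves(targets=[[-2,3,0,0],[-4,6,0,0],[-6,9,0,0],[-8,12,0,0],[-10,15,0,0],[-12,18,0,0],[-12,20,0,0],[-12,20,0,0]])

```text
clock: 19.4
tool_pos: [0.4171, 0.0232, 0.3133]
eef_rot: [0.203, 0.979, 0.001, 0.001]
wrist_force: [0.1, -0.7, 0.2]
opening: 0.0855
```

```bash
python3 - <<'E'
from fit import *
s=state();print(s['clock'],s['tool_pos'].round(4),s['wrist_force'].round(2))
cr=[]
for n,(u,v) in {'scene':(225,180),'top':(340,225)}.items():
    p,d,c=snap(n); cv2.imwrite(f'pics/{n}9.png',p)
    print(n,proj(c,[[.538,-.179,.12],[.538,-.179,.045]]).round(1).tolist())
    cr.append(cv2.resize(p[v-40:v+40,u-40:u+40],None,fx=5,fy=5,interpolation=cv2.INTER_CUBIC))
    df=np.abs(p.astype(int)-cv2.imread(f'pics/{n}1.png').astype(int)).max(2)>40
    k,l,st,ce=cv2.connectedComponentsWithStats(df.astype(np.uint8)); print(n,[st[i].tolist() for i in range(1,k) if st[i,4]>12])
cv2.imwrite('pics/k.png',np.hstack(cr))
E
```

```text
19.4 [0.4171 0.0232 0.3133] [ 0.11 -0.74  0.21]
scene [[227.7, 172.3], [229.4, 194.5]]
scene [[291, 0, 9, 10, 55], [373, 0, 51, 141, 1709], [478, 0, 82, 140, 5196], [290, 3, 48, 130, 3278], [328, 4, 9, 10, 67], [387, 9, 3, 7, 13], [371, 38, 32, 65, 579], [383, 89, 8, 3, 20], [338, 101, 12, 19, 35], [379, 103, 5, 15, 37], [386, 111, 16, 8, 66], [329, 126, 7, 6, 28], [214, 163, 9, 19, 124], [224, 169, 9, 16, 108], [226, 189, 5, 4, 13], [228, 192, 5, 6, 13]]
top [[330.7, 219.4], [328.0, 222.9]]
top [[202, 209, 88, 208, 9736], [324, 216, 10, 11, 62], [339, 226, 12, 10, 64], [0, 309, 203, 111, 9643], [60, 329, 12, 9, 19], [274, 372, 17, 9, 17], [248, 383, 42, 16, 96], [246, 397, 3, 16, 20], [287, 401, 18, 19, 95]]
```

View pics/k.png

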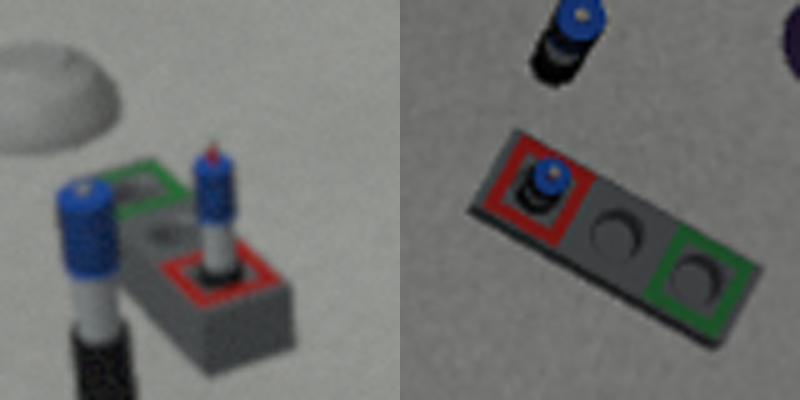

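The gauge stands upright and fully down in the red socket (scene crop (215,215), top crop (545,180)), with only red on its rod. Nothing else in either picture moved.

```bash
python3 -c "
from cell import *
print(finish_job())"
```

```text
the job is handed in; nothing more can be done
None
```

The gauge read red: I pressed it on the valve stem, stood it upright and fully down in the red-marked socket, let go, and handed the job in at about 19.5 s.

- **Press:** I held it for about 1.4 s with the wrist reading a steady 20.0 to 20.4 N. Adding the gauge's own weight, the push on the stem was roughly 21 N, below the 28 N that crushes the seal. A sideways force of about 4 N built up during the hold, with the tool tilting under half a degree.
- **Reading:** A clear close view of the rod showed only red, about 12 mm of it, meeting the blue grip with no green between. That is near the 13 mm limit, so I went by the missing green more than by the measured length. The force at which the stem gave way, about 10 N, also fits a red reading.
- **Placing:** The gauge met the socket floor at the same tool height as where I picked it up (0.1625 m). The last pictures from both cameras show it upright in the red socket, the robot clear of it, and no other object moved.
- **Disagreement:** The two cameras differed by 3 to 5 mm at the stand and the stem. I averaged them, then corrected against the held gauge close to the stem.

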